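# Set the inspection microscope over the board and lock its carriage

## Task

Slide the wooden block with the blue circuit board over the bench into the four yellow tape corners, square to them. Then slide the green microscope carriage along the boom, lever open, until its red pointer is over the yellow tape band, and while you hold it there squeeze the red cam lever fully closed against the pale grey grip bar. Finish still holding the grip bar and the closed lever squeezed together at the mark, and leave everything else on the bench where it is.

Things in the scene. Friction and masses are not known exactly. Their poses are not given: they have to be found in the camera images.
- block_centre (a point): centre, half-way up, of a loose pale wooden block 90 (its x) x 100 (its y) x 22 mm high, 0.2 to 0.4 kg. A blue circuit board 76 x 86 mm is screwed on top, inset, with three black knobs (coloured caps, 52 mm above the bench) along its +y edge. Too wide to grasp; push on its bare wooden sides, e.g. the -y side.
- spot (a point): centre of the four yellow tape corners (120 x 130 mm overall) on the bench, 11 mm up like block_centre. x runs level along the boom to the column (away from the robot), y left, z up; block centre and axes belong here. 95 mm to -y of the boom, 38 mm to +x of the band. The block starts 100 to 160 mm off in -y, up to 15 mm off in x, 0.2 rad in yaw.
- mark (a point): middle of the yellow tape band, 8 mm wide, round the boom: on the boom's axis, 200 mm above the bench; axes as spot (x along the boom to the column). The boom is a level 20 x 20 mm aluminium bar, its free end 60 to 100 mm to -x of the mark; the column, 340 mm high, stands 340 to 380 mm to +x.
- pointer (a point): tip of the carriage's red pointer, taken on the boom's axis; starts 100 to 175 mm to +x of the mark; axes as mark. The green carriage is 8 to 68 mm behind it (+x), 44 mm wide and high, with lever ears out to 44 mm in +y.
- lens (a point): underside of the white and black microscope (up to 46 mm thick, upright, from 117 to 241 mm above the bench) that the carriage carries: 38 mm behind (+x) the pointer and 95 mm to -y of the boom, so it comes over the spot when the pointer is on the mark.
- carriage (a joint): travel of the carriage along the boom in m: 0 at its stop near the column, grows towards the robot (-x of mark), up to 0.20. It slides with 1.5 N of friction while the lever is open; the closed lever clamps it against 10 N and more.
- lever (a joint): angle of the red cam lever in rad about an upright pivot on the carriage: 0 fully closed, at its stop; 0.56 fully open; starts 0.48 to 0.56. Stiff: 3 to 6 N at 40 mm from the pivot, and it stays where left. Pushed alone it shoves the carriage along instead of closing, so hold the grip bar against it: squeeze both with 15 to 40 N.
- grip: pale grey grip bar on the carriage, 9 mm thick (x), 24 mm high, 200 mm above the bench; axes as mark. Origin at its root, 60 mm behind (+x) the pointer, 18 mm to +y of the boom; it runs 76 mm in +y. Grasp from above 40 to 60 mm along it, one finger on its +x side, one on the lever's -x side: 26 mm across both when closed, 48 to 58 mm open. Free below and above.
- lever_pad: red handle of the cam lever, 9 mm thick, 24 mm high, 200 mm above the bench; origin at its root, 20 mm from the pivot; it runs 44 mm in its +y. Pivot 43 mm behind (+x) the pointer, 28 mm to +y of the boom. Closed, it is parallel to the grip bar, on its -x side, 8 mm apart; opening turns its free end to -x.
- cutters: blue-handled flush cutters lying on the bench to the left, 115 mm long, 12 mm high; leave alone.
- screwdriver: orange screwdriver, 150 mm long, lying on the bench near the boom's free end; leave alone.
- solder_spool: spool of solder, 52 mm across, 38 mm high; leave alone.
- flux_jar: amber jar with black lid, 42 mm across, 42 mm high, right of the boom; leave alone.
- parts_tray: grey parts tray 90 x 70 x 22 mm, far right; leave alone.
- module: small green circuit module 50 x 26 mm, 8 mm high, lying on the robot's side; leave alone.
- tip_tin: round steel tin, 60 mm across, 28 mm high, far left; leave alone.
Things that resemble listed ones, but are neither listed nor needed, are in the scene too. There is more than one size of the part that bears block_centre; the job needs the middle-sized.

How it is judged:
By the outcome, as a careful person would: the job done as asked, in the order asked, and still so for the second after the job is handed in, while the arm keeps its last pose, push and grip.
It also fails if it takes over 64 s, if anything falls off the work surface, if the arm or the gripper's body presses on something with over 40 N, if the wrist force passes 120 N, or if a joint passes its speed limit or range.

## Robot

A 7-joint arm with a two-finger parallel gripper is mounted at the origin on the work surface. World frame = base frame: x ahead of the robot, y to its left, z up, the work surface at z = 0. Lengths are in m, angles in rad, forces in N, time in s.
With the tool pointing down it reaches from about 0.425 to 0.875 m from the base axis. Payload 4.7 kg.
Tool frame: the origin (TCP) lies at the very end of the fingers, on their centre line; the grasp point (between the pads) lies 19 mm behind it; z points along the fingers, y is the direction in which the jaws open and shut (so a half turn about z gives the same grasp; the last joint's range is limited). The gripper opens to 87 mm and grips with 3 to 60 N. Pads are 19 mm wide; open, the fingers measure 117 mm over their backs; the gripper's body (75 mm by 190 mm) begins 51 mm behind the grasp point.
Start: joints at [1.165, 0.321, -0.07, 1.45, 0.023, 1.371, -0.057], TCP at [0.265, -0.594, 0.223] pointing down, gripper open.
Joint ranges: [-2.86, 2.86], [-0.3, 2.09], [-1.38, 1.24], [0.06, 2.45], [-1.56, 4.7], [0.09, 2.05], [-2.69, 2.69]. Speed limits (rad/s): [2.57, 2.57, 3.14, 3.14, 3.14, 3.14, 3.14].

## Interface

Orientations are given as a rotation vector (axis times angle).
In Python, from bench import ctrl gives the robot as it stands. The module is installed in compiled form; this text tells all that it offers.
- The arm moves only by the tool move_arm, never from a script. Its arguments are lists of equal length, an entry for each row: "dp": the shift along the tool's x, y, z in units of 30 mm (1.0 is 30 mm), a list of three; "turn": the turn about the tool's z in units of 5 degrees (1.0 is 5 degrees); "jaw": the opening, from -1 (shut) to 1 (fully open). A call has 1 to 5 rows; each row is the pose to reach, as a shift and turn from the pose commanded when the call began, along the tool's axes at that moment; what a row does not reach only later rows make up. A row lasts 1/10 s, in which the tool goes at most 50 mm and 8.59 degrees, less where a joint would pass 70% of its speed; a pose out of reach is approached as far as the arm can. A call with a gripper value outside its range is refused whole. The fingers move at their own pace and stop on an object; "grip_force" is the grip in N (left out, the last holds). Time passes only in rows, so rows that repeat a pose let the fingers close. It gives the time, the measured TCP pose, the force and the opening at its end, in the units of the state.
- ctrl.get_state(): the state, without advancing time (a new reading comes with each control period).
- ctrl.get_image(name): name is "side" or "top" or "wrist"; returns the picture (400x640x3 uint8, red, green, blue); there is no depth.
- ctrl.camera_info(name): a dict with "intrinsics" (3x3 intrinsics, pixels), "extrinsics" (4x4, takes a point from world to camera coordinates). Camera axes: x right, y up, looking along -z (the intrinsics and any distortion apply to the point x, -y, -z); pixel columns grow to the right and rows downward; lengths in m; the calibration is good to about 2 mm. A picture is of the moment at which its call begins: read the wrist's pose just before it. camera_info takes no time and is no camera call; for the wrist camera it gives the pose at the moment of the call.
- ctrl.close_job(): hands the job in, once; it reports no verdict.
Trained networks look in the newest picture that a camera, given by its name, has taken for a name from the list of things; names that differ only in an ending like _2 or _b are one class to them, and where a whole thing is asked for, a point or a joint stands for the part that bears it (a point fixed in the world has none). Each returns a list of dicts, best first, with "confidence" (0 to 1); they miss things now and then, are a little off and sometimes report something else, mostly with a low value. They report only what shows in the picture. A call takes as long as a camera call. They do not tell look-alikes from the thing itself.
- ctrl.look_for(camera, target): "rect" ([centre column, centre row, width, height] in pixels, round what is visible of it).
- ctrl.masks_of(camera, target): "region" (400x640 bool, what is visible of it) and "rect" ([centre column, centre row, width, height] in pixels, round what is visible of it).
The state is a dict: "time": time; "joint_positions": joint angles; "qd": joint speeds; "joint_torque": joint torques, N m; "position": TCP position; "tool_rot": TCP orientation; "ft_force": force on the tool from outside, world axes, zero at the start; "torque": the same for the moment, N m; "grip_width": opening from 0.0 (shut) to 1.0 (fully open).
Only numpy, scipy, OpenCV 4.12 (cv2) and the standard library are available. Lean on these libraries where they do the work, as an engineer would, in place of code of your own. Each camera call takes 0.05 s, during which the arm holds its last target. There are 200 camera calls.

## Working session

There is one attempt and no reset: what is moved stays moved. The work goes in short steps, Python scripts to look and compute and a tool call to move; the robot and the scene stay as the last step left them, time stands still between calls to the robot, and variables do not carry over. Pictures are saved under pics/ and viewed, about 8 in all and at most 12, crops included, and the job is handed in when it is done.

Besides the shell and the picture viewer there is one more tool, called by a JSON object that holds its "method" and its "body". move_arm: Moves the arm, as the interface text tells. Its arguments: {"type":"object","properties":{"dp":{"type":"array","items":{"type":"array","items":{"type":"number"}}},"turn":{"type":"array","items":{"type":"number"}},"jaw":{"type":"array","items":{"type":"number"}},"grip_force":{"type":"number"}},"required":["dp","turn","jaw"]}

```bash
mkdir -p pics; ls
cat > h.py <<'E'
import numpy as np, cv2
from bench import ctrl
def snap(n,f=None):
    im=ctrl.get_image(n)
    if f: cv2.imwrite('pics/'+f,im[:,:,::-1])
    return im
def ray(n,px,ci=None):
    ci=ci or ctrl.camera_info(n); K=np.array(ci['intrinsics']);E=np.array(ci['extrinsics'])
    d=np.linalg.inv(K)@np.array([px[0],px[1],1.]); d=np.array([d[0],-d[1],-d[2]])
    R=E[:3,:3];return -R.T@E[:3,3], R.T@d
def at(n,px,z,ci=None):
    c,d=ray(n,px,ci); return c+d*(z-c[2])/d[2]
def proj(n,P,ci=None):
    ci=ci or ctrl.camera_info(n); K=np.array(ci['intrinsics']);E=np.array(ci['extrinsics'])
    p=E[:3,:3]@np.array(P)+E[:3,3]; q=K@np.array([p[0],-p[1],-p[2]]); return q[:2]/q[2]
E
python3 - <<'E'
from h import *
a=snap('top','t0.png');b=snap('side','s0.png')
np.set_printoptions(precision=3,suppress=True)
for n in('top','side'):
    ci=ctrl.camera_info(n);print({k:v for k,v in ci.items() if k!='extrinsics'},ray(n,(320,200)))
    for t in ('block_centre','carriage','lever_pad','grip','pointer','mark','cutters','screwdriver','flux_jar','module'):
        print(n,t,[(np.round(d['rect']),round(d['confidence'],2)) for d in ctrl.look_for(n,t)])
print(ctrl.get_state())
E
```

```text
pics
{'intrinsics': array([[439.202,   0.   , 321.107],
       [  0.   , 439.202, 201.284],
       [  0.   ,   0.   ,   1.   ]])} (array([0.481, 0.014, 1.325]), array([ 0.076,  0.016, -0.997]))
top block_centre [(array([394., 216.,  37.,  30.]), 0.97), (array([460., 186.,  58.,  50.]), 0.86), (array([431., 254.,  23.,  25.]), 0.59)]
top carriage [(array([312., 165.,  87.,  28.]), 0.65)]
top lever_pad [(array([283., 169.,  20.,  12.]), 0.63), (array([335., 217.,  59.,  41.]), 0.52), (array([244., 173.,  21.,  18.]), 0.23)]
top grip [(array([284., 157.,  22.,   1.]), 0.41)]
top pointer [(array([313., 163.,  84.,  26.]), 0.75), (array([283., 171.,  19.,  14.]), 0.41)]
top mark [(array([335., 218.,  61.,  35.]), 0.54)]
top cutters [(array([256., 215.,  37.,  21.]), 0.55)]
top screwdriver [(array([276., 262.,  53.,   7.]), 0.78), (array([334., 266.,  12.,  16.]), 0.71)]
top flux_jar [(array([372., 155.,   7.,  13.]), 0.5), (array([284., 170.,  14.,  13.]), 0.15)]
top module [(array([336., 264.,   9.,  18.]), 0.62)]
{'intrinsics': array([[404.86 ,   0.   , 328.575],
       [  0.   , 404.86
[... 601 characters left out ...]
, 0.37)]
side cutters [(array([289., 310.,  30.,  44.]), 0.75)]
side screwdriver [(array([349., 322.,  36.,  53.]), 0.89)]
side flux_jar [(array([316., 183.,  11.,  24.]), 0.7)]
side module [(array([390., 270.,  22.,  17.]), 0.53)]
{'time': 1.1, 'joint_positions': array([ 1.165,  0.321, -0.07 ,  1.451,  0.023,  1.371, -0.057]), 'qd': array([-0.   ,  0.002, -0.   ,  0.   , -0.002, -0.002,  0.   ]), 'joint_torque': array([  0.   , -49.112,  -0.403, -31.277,  -0.064,   0.034,   0.   ]), 'position': array([ 0.265, -0.594,  0.223]), 'tool_rot': array([ 3.073,  0.655, -0.   ]), 'ft_force': array([ 0.423, -0.05 ,  0.299]), 'torque': array([ 0.067, -0.012,  0.002]), 'grip_width': 1.0018788849569251}
```

Run:
```python
import cv2
a=cv2.imread('pics/t0.png');b=cv2.imread('pics/s0.png')
cv2.imwrite('pics/t0c.png',cv2.resize(a[100:325,200:500],None,fx=2.66,fy=2.66,interpolation=cv2.INTER_CUBIC))
cv2.imwrite('pics/s0c.png',cv2.resize(b[100:355,200:500],None,fx=2.3,fy=2.3,interpolation=cv2.INTER_CUBIC))
```

```text
(no output)
```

View pics/t0c.png

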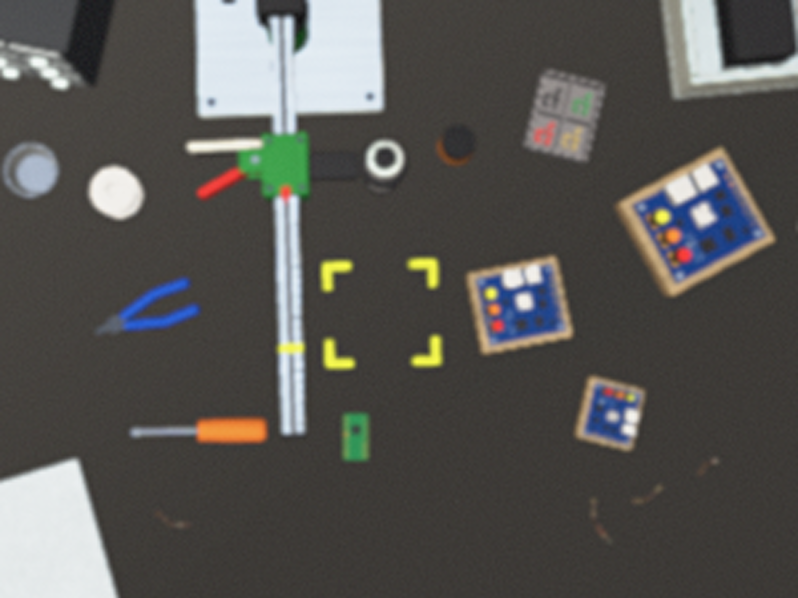

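View pics/s0c.png

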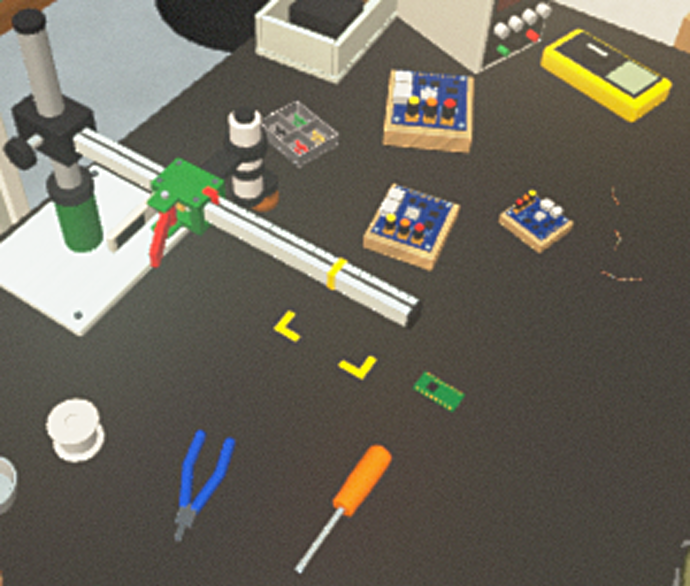

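Candidates for the block in the top picture are (394,216), (460,186) and (431,254), in sizes middle, large and small. The one at (394,216) should be the 90 x 100 mm block. The knobs are on its left (+y) edge, and it stands about 130 mm to -y of the corners. I'll measure it now. The carriage is at (308,162), the band at (309,231), and the lever is open.

```bash
cat > m.py <<'E'
from h import *
np.set_printoptions(precision=4,suppress=True)
def measure(n='top',im=None,verbose=True):
    im=snap(n) if im is None else im
    hsv=cv2.cvtColor(im,cv2.COLOR_RGB2HSV)
    yel=cv2.inRange(hsv,(25,140,120),(36,255,255))
    return im,hsv,yel
E
python3 - <<'E'
from m import *
im,hsv,yel=measure()
def blobs(m,amin):
    k,l,s,c=cv2.connectedComponentsWithStats(m); return [(s[i],c[i],l==i) for i in range(1,k) if s[i][4]>=amin]
P=[]
for s,c,m in blobs(yel,8):
    print('yel',s,c,at('top',c,0)[:2],at('top',c,.21)[:2])
    if 310<c[0]<375 and 190<c[1]<245: P+= [p[::-1] for p in np.argwhere(m)]
P=np.array([at('top',p,0)[:2] for p in P],np.float32)
r=cv2.minAreaRect(P);print('spot rect',r); 
# blocks: wood+blue mask
for d in ctrl.masks_of('top','block_centre'):
    m=d['region'].astype(np.uint8); 
    Q=np.array([at('top',p[::-1],.022)[:2] for p in np.argwhere(m)],np.float32)
    print(d['rect'],d['confidence'],cv2.minAreaRect(Q))
# boom: edges of bright column between rows 185..260
g=im.astype(int).min(2)
for row in list(range(180,262,10)):
    c=np.where(g[row,295:320]>110)[0]+295
    if len(c): print(row,c.min(),c.max(),at('top',(c.mean(),row),.21)[:2])
# red tip
red=cv2.inRange(hsv,(0,150,90),(8,255,255))|cv2.inRange(hsv,(173,150,90),(180,255,255))
for s,c,m in blobs(red,6): print('red',s,c,at('top',c,.2)[:2],at('top',c,.222)[:2])
wood=cv2.inRange(hsv,(8,60,100),(22,170,255)); wood[:, :370]=0
for s,c,m in blobs(wood,40): print('wood',s,c)
cv2.imwrite('pics/mid.png',cv2.resize(im[185:275,365:485,::-1],None,fx=6,fy=6,interpolation=cv2.INTER_CUBIC))
E
```

```text
yel [446 179   5   5  18] [448.1111 181.2778] [ 0.6404 -0.3523] [ 0.6152 -0.2943]
yel [353 197  12  11  73] [360.0548 200.5479] [ 0.5811 -0.0862] [ 0.5653 -0.0704]
yel [321 198  11  12  74] [324.6351 201.8919] [0.5767 0.0208] [0.5616 0.0197]
yel [383 209   3   3   8] [383.875 209.875] [ 0.5531 -0.1579] [ 0.5417 -0.1307]
yel [518 208  40  63 667] [536.1964 238.3253] [ 0.4696 -0.6116] [ 0.4715 -0.5125]
yel [322 227  12  12  75] [325.68 234.08] [0.4796 0.0173] [0.4799 0.0167]
yel [355 226  11  12  80] [361.3  232.85] [ 0.4837 -0.0897] [ 0.4834 -0.0734]
yel [307 230   7   2  11] [310.     230.3636] [0.4906 0.0646] [0.4891 0.0565]
yel [127 251  20  20 232] [136.5    260.4914] [0.3979 0.5868] [0.4111 0.4959]
spot rect ((0.5299004316329956, -0.03472931683063507), (0.1214098185300827, 0.130845844745636), 1.9748011827468872)
[430.5, 254.3, 26.8, 28.6] 0.89 ((0.4185693562030792, -0.2866770923137665), (0.06577225029468536, 0.07050438225269318), 75.29997253417969)
[394.5, 214.9, 38.0, 36.1] 0.79 ((0.5392048358917236, -0.18773384392261505), (0.0955115333199501, 0.10158705711364746), 10.675811767578125)Traceback (most recent call last):
  File "<stdin>", line 14, in <module>
  File "h.py", line 12, in at
    c,d=ray(n,px,ci); return c+d*(z-c[2])/d[2]
        ~~~^^^^^^^^^
  File "h.py", line 8, in ray
    ci=ci or ctrl.camera_info(n); K=np.array(ci['intrinsics']);E=np.array(ci['extrinsics'])
             ~~~~~~~~~~~~~~~~^^^
ValueError: time passes only in moves, steps and waits
```

```bash
cat >> h.py <<'E'
C={n:ctrl.camera_info(n) for n in ('top','side')}
_at,_proj=at,proj
def at(n,px,z,ci=None): return _at(n,px,z,ci or C[n])
def proj(n,P,ci=None): return _proj(n,P,ci or C[n])
def blobs(m,amin):
    k,l,s,c=cv2.connectedComponentsWithStats(m); return [(s[i],c[i],l==i) for i in range(1,k) if s[i][4]>=amin]
E
python3 - <<'E'
from m import *
im=cv2.imread('pics/t0.png')[:,:,::-1].copy()
im,hsv,yel=measure(im=im)
g=im.astype(int).min(2)
for row in list(range(180,262,8)):
    c=np.where(g[row,295:325]>110)[0]+295
    if len(c): print(row,c.min(),c.max(),at('top',(c.mean(),row),.21)[:2])
red=cv2.inRange(hsv,(0,150,90),(8,255,255))|cv2.inRange(hsv,(173,150,90),(180,255,255))
for s,c,m in blobs(red,6): print('red',s,c,at('top',c,.2)[:2],at('top',c,.222)[:2])
for n,b in (('large',(460,186)),('mid',(394,216)),('small',(431,254))):
    w=(cv2.inRange(hsv,(5,50,90),(25,190,255))|cv2.inRange(hsv,(100,100,50),(125,255,255)))
    z=np.zeros_like(w);cv2.circle(z,b,32,255,-1);w&=z
    w=max(blobs(cv2.morphologyEx(w,cv2.MORPH_CLOSE,np.ones((3,3))),30),key=lambda t:t[0][4])[2]
    Q=np.array([at('top',p[::-1],.022)[:2] for p in np.argwhere(w)],np.float32);print(n,cv2.minAreaRect(Q))
cv2.imwrite('pics/mid.png',cv2.resize(im[185:275,365:485,::-1],None,fx=6,fy=6,interpolation=cv2.INTER_CUBIC))
E
```

```text
180 303 312 [0.6175 0.0636]
188 303 312 [0.597  0.0635]
196 304 312 [0.5765 0.0621]
204 304 313 [0.5561 0.0607]
212 304 313 [0.5357 0.0606]
220 304 313 [0.5153 0.0604]
228 304 313 [0.4951 0.0603]
236 305 314 [0.4749 0.0577]
244 305 314 [0.4547 0.0575]
252 305 314 [0.4346 0.0574]
260 305 314 [0.4145 0.0573]
red [274 163  18  12  93] [282.086  168.6237] [0.6482 0.13  ] [0.6449 0.1278]
red [306 171   3   3   7] [307.     171.7143] [0.6403 0.0655] [0.6372 0.0645]
red [454 193   5   5  20] [456.1  195.45] [ 0.5799 -0.3168] [ 0.578  -0.3104]
red [533 199   5   4  17] [534.9412 200.5882] [ 0.5674 -0.517 ] [ 0.5657 -0.5067]
red [385 221   4   3  11] [386.6364 222.0909] [ 0.5111 -0.1389] [ 0.5105 -0.1359]
large ((0.6327024698257446, -0.383796364068985), (0.12439318746328354, 0.14216908812522888), 28.486724853515625)
mid ((0.5390493273735046, -0.18722113966941833), (0.0961819738149643, 0.10778099298477173), 11.24736213684082)
small ((0.4197663962841034, -0.28609466552734375), (0.06816551834344864, 0.07398545742034912), 75.89299774169922)
```

View pics/mid.png

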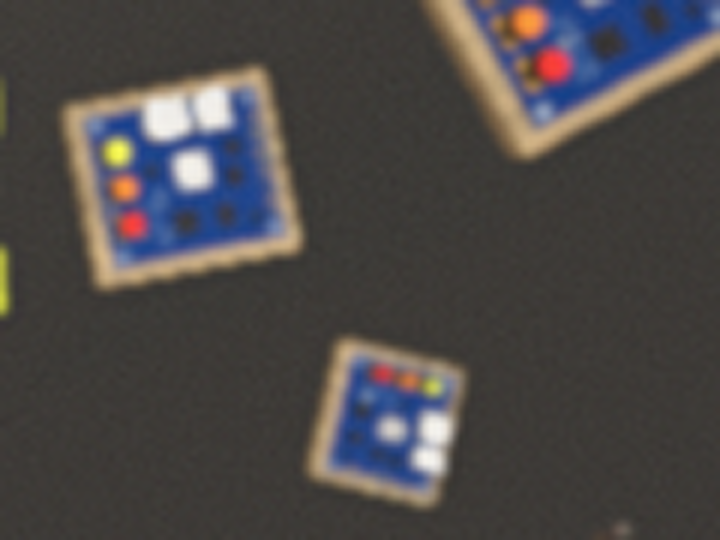

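The block at (394,216) measures about 93 x 103 mm, so it is the middle size. The others come out about 125 x 142 mm (large) and 67 x 72 mm (small). Its knobs face the tape corners, so it is the one meant.

```bash
cat > go.py <<'E'
from h import *
from scipy.spatial.transform import Rotation as Ro
def pose():
    s=ctrl.get_state();return np.array(s['position']),Ro.from_rotvec(s['tool_rot']).as_matrix(),s
def need(p,yh=None):
    "units to world p with tool-y heading yh (deg)"
    c,R,s=pose(); d=R.T@(np.array(p)-c)/.03
    h=np.degrees(np.arctan2(R[1,1],R[0,1])); t=0 if yh is None else -((yh-h+180)%360-180)/5
    print('now',c.round(4),'yhead',round(h,2),'dp',d.round(2),'turn',round(t,2),'t',round(s['time'],2),'F',np.round(s['ft_force'],1),'w',round(s['grip_width'],3),'q',np.round(s['joint_positions'],2))
E
python3 -c "
from go import *
need([.5534,-.2603,.15],11)"
```

```text
now [ 0.2649 -0.5936  0.2226] yhead -65.95 dp [13.31 -6.23  2.42] turn -15.39 t 1.2 F [-0.7  0.6  0.1] w 1.0 q [ 1.17  0.32 -0.07  1.45  0.02  1.37 -0.06]
```

{"method": "move_arm", "body": {"dp": [[1.5,-0.7,0.25],[3,-1.4,0.5],[4.5,-2.1,0.75],[6,-2.8,1],[7.5,-3.5,1.2]], "turn": [-1.6,-3.2,-4.8,-6.4,-8], "jaw": [0.15,0.15,0.15,0.15,0.15], "grip_force": 20}}

```text
time: 1.7
position: [0.4279, -0.4051, 0.1865]
tool_rot: [2.658, 1.673, -0.0]
ft_force: [0.4, -0.4, 0.8]
grip_width: 0.64
```

```bash
python3 -c "
from go import *
need([.5534,-.2603,.15],11)"
```

```text
now [ 0.4279 -0.4051  0.1865] yhead -25.63 dp [6.16 1.68 1.22] turn -7.33 t 1.7 F [ 0.4 -0.4  0.8] w 0.64 q [ 0.96  0.23 -0.29  1.65  0.07  1.27  0.21]
```

{"method": "move_arm", "body": {"dp": [[1.5,0.4,0.3],[3,0.8,0.6],[4.5,1.2,0.9],[6.15,1.7,1.2],[6.15,1.7,1.2]], "turn": [-1.6,-3.2,-4.8,-6.4,-7.3], "jaw": [0.15,0.15,0.15,0.15,0.15]}}

```text
time: 2.2
position: [0.558, -0.2539, 0.1499]
tool_rot: [-1.987, -2.431, -0.009]
ft_force: [0.2, -0.5, 0.1]
grip_width: 0.575
```

Run:
```python
from go import *
ci=ctrl.camera_info('wrist')
im=snap('wrist','w1.png'); c,R,s=pose()
np.set_printoptions(precision=4,suppress=True)
print(ray('wrist',(320,200),ci))
for d in ctrl.masks_of('wrist','block_centre'):
    Q=np.array([at('wrist',p[::-1],.022,ci)[:2] for p in np.argwhere(d['region'])],np.float32)
    print(d['rect'],d['confidence'],cv2.minAreaRect(Q))
need([.5534,-.2603,.02],11)
```

```text
(array([ 0.5403, -0.1732,  0.3126]), array([ 0.0557, -0.2881, -0.956 ]))
[163.1, 196.2, 98.4, 94.5] 0.88 ((0.4230847656726837, -0.28447169065475464), (0.06770213693380356, 0.06910679489374161), 76.84916687011719)
[357.9, 303.2, 128.9, 109.4] 0.57 ((0.6223787665367126, -0.3662117123603821), (0.11977474391460419, 0.11434944719076157), 27.28550910949707)
[389.1, 4.1, 31.5, 8.2] 0.17 ((0.5766015648841858, -0.10066168755292892), (0.02221849001944065, 0.0033032556530088186), 11.423399925231934)
now [ 0.5546 -0.2609  0.1503] yhead 10.8 dp [ 0.02 -0.03  4.34] turn -0.04 t 2.3 F [-0.8 -0.7  0. ] w 0.576 q [ 0.78  0.32 -0.47  1.63  0.15  1.23  0.47]
```

View pics/w1.png

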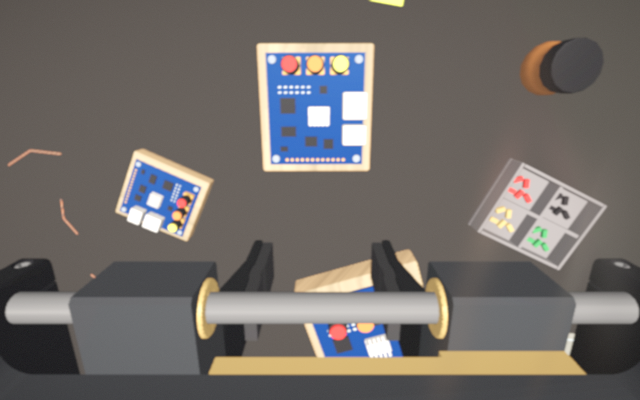

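The wrist picture shows the middle block at columns 258–375, rows 43–172, square to the jaws. The large block is at (358,303), behind the fingers.

Run:
```python
from go import *
np.set_printoptions(precision=4,suppress=True)
ci=ctrl.camera_info('wrist')
P=[at('wrist',p,.022,ci)[:2] for p in [(258,43),(375,43),(369,170.5),(264,171)]]
print(P,cv2.minAreaRect(np.array(P,np.float32)))
c,R,s=pose()
for dy in(-.045,.045):
  for dx in (-.0095,.0095):
    q=c+R@[dx,dy,.145]; print(dx,dy,q, proj('wrist',q,ci))
```

```text
[array([ 0.4837, -0.1538]), array([ 0.5716, -0.1371]), array([ 0.5895, -0.235 ]), array([ 0.502, -0.252])] ((0.5367780327796936, -0.19456811249256134), (0.08943503350019455, 0.10019923746585846), 10.51458740234375)
-0.0095 -0.045 [ 0.5121 -0.2785  0.0053] [273.855  196.8234]
0.0095 -0.045 [ 0.5085 -0.2599  0.0053] [272.9598 176.6854]
-0.0095 0.045 [ 0.6005 -0.2617  0.0053] [371.7466 196.6903]
0.0095 0.045 [ 0.5969 -0.243   0.0053] [372.6179 176.5471]
```

{"method": "move_arm", "body": {"dp": [[0,0,1.4],[0,0,2.8],[0,0,4],[0,0,4.6],[0,0,4.7]], "turn": [0,0,0,0,0], "jaw": [0.15,0.15,0.15,0.15,0.15]}}

```text
time: 2.8
position: [0.5503, -0.2645, 0.0068]
tool_rot: [-2.01, -2.408, 0.004]
ft_force: [-0.4, 0.6, 1.3]
grip_width: 0.579
```

{"method": "move_arm", "body": {"dp": [[0,0,0.05],[0.1,0,0.05],[0.25,0,0.05],[0.4,0,0.05],[0.45,0,0.05]], "turn": [0,0,0,0,0], "jaw": [0.15,0.15,0.15,0.15,0.15]}}

```text
time: 3.3
position: [0.5516, -0.2489, 0.009]
tool_rot: [2.006, 2.416, 0.001]
ft_force: [-0.2, 0.1, -0.3]
grip_width: 0.576
```

Run:
```python
from go import *
need([.551,-.2461,.007],10.7)
need([.532,-.0942,.007],2)
```

```text
now [ 0.5516 -0.2489  0.009 ] yhead 10.61 dp [ 0.1  -0.    0.07] turn -0.02 t 3.3 F [-0.2  0.1 -0.3] w 0.576 q [ 0.74  0.45 -0.44  1.77  0.23  0.97  0.4 ]
now [ 0.5516 -0.2489  0.009 ] yhead 10.61 dp [5.19 0.31 0.06] turn 1.72 t 3.3 F [-0.2  0.1 -0.3] w 0.576 q [ 0.74  0.45 -0.44  1.77  0.23  0.97  0.4 ]
```

{"method": "move_arm", "body": {"dp": [[0.15,0,0.05],[0.35,0.02,0.05],[0.65,0.04,0.05],[1.0,0.06,0.05],[1.4,0.08,0.05]], "turn": [0,0.1,0.2,0.3,0.5], "jaw": [0.15,0.15,0.15,0.15,0.15]}}

```text
time: 3.8
position: [0.5457, -0.2074, 0.0067]
tool_rot: [2.061, 2.371, -0.0]
ft_force: [0.9, -1.7, 0.9]
grip_width: 0.574
```

Run:
```python
from go import *
need([.532,-.0942,.007],2)
```

```text
now [ 0.5457 -0.2074  0.0067] yhead 8.0 dp [ 3.8   0.07 -0.01] turn 1.2 t 3.8 F [ 0.9 -1.7  0.9] w 0.574 q [ 0.7   0.42 -0.45  1.82  0.22  0.95  0.29]
```

{"method": "move_arm", "body": {"dp": [[0.4,0,0],[0.8,0.02,0],[1.2,0.03,0],[1.6,0.05,0],[2,0.06,0]], "turn": [0.2,0.4,0.6,0.8,1], "jaw": [0.15,0.15,0.15,0.15,0.15]}}

```text
time: 4.3
position: [0.5389, -0.1471, 0.0067]
tool_rot: [-2.162, -2.279, 0.0]
ft_force: [0.7, -2.3, 1.5]
grip_width: 0.576
```

{"method": "move_arm", "body": {"dp": [[0.4,0.02,0],[0.7,0.04,0],[0.9,0.06,0],[1,0.06,0],[1,0.06,0]], "turn": [0.2,0.2,0.2,0.2,0.2], "jaw": [0.15,0.15,0.15,0.15,0.15]}}

```text
time: 4.8
position: [0.5392, -0.1176, 0.0065]
tool_rot: [-2.18, -2.261, -0.0]
ft_force: [0.3, 1.5, -0.0]
grip_width: 0.576
```

```bash
cat > chk.py <<'E'
from go import *
np.set_printoptions(precision=4,suppress=True)
def spotrect(n,im,ci=None):
    hsv=cv2.cvtColor(im,cv2.COLOR_RGB2HSV); y=cv2.inRange(hsv,(25,140,120),(36,255,255)); P=[]
    for s,c,m in blobs(y,20):
        q=at(n,c,0,ci)[:2]
        if abs(q[0]-.53)<.085 and abs(q[1]+.035)<.085: P+=[at(n,p[::-1],0,ci)[:2] for p in np.argwhere(m)]
    return P and cv2.minAreaRect(np.array(P,np.float32))
def blockrects(n,ci=None):
    for d in ctrl.masks_of(n,'block_centre'):
        Q=np.array([at(n,p[::-1],.022,ci)[:2] for p in np.argwhere(d['region'])],np.float32)
        print(n,np.round(d['rect']),round(d['confidence'],2),cv2.minAreaRect(Q))
E
python3 - <<'E'
from chk import *
need([.532,-.0942,.007],2)
ci=ctrl.camera_info('wrist');w=snap('wrist','w2.png');t=snap('top','t2.png');s=snap('side','s2.png')
print('spot',spotrect('wrist',w,ci),spotrect('top',t),spotrect('side',s))
blockrects('wrist',ci);blockrects('top');blockrects('side')
need([.532,-.0942,.007],2)
E
```

```text
now [ 0.5392 -0.1176  0.0065] yhead 2.09 dp [ 0.79 -0.21 -0.02] turn 0.02 t 4.8 F [ 0.3  1.5 -0. ] w 0.576 q [ 0.58  0.37 -0.47  1.9   0.21  0.92  0.04]
spot [] ((0.5298157930374146, -0.029678575694561005), (0.12145629525184631, 0.12062273174524307), 2.0893189907073975) ((0.5304970145225525, -0.03447796404361725), (0.11981811374425888, 0.13137350976467133), 2.2837774753570557)
wrist [323. 131. 234. 243.] 0.66 ((0.5365332961082458, -0.05529310181736946), (0.08999347686767578, 0.09925396740436554), 2.0082390308380127)
top [460. 186.  53.  52.] 0.86 ((0.631725013256073, -0.3833654522895813), (0.11948376148939133, 0.14211104810237885), 28.850509643554688)
top [430. 254.  30.  27.] 0.7 ((0.4193488359451294, -0.2864915728569031), (0.06737679243087769, 0.07182808965444565), 76.17192077636719)
top [313. 164.  79.  25.] 0.6 ((0.6944525837898254, 0.05827132612466812), (0.07583706825971603, 0.24482175707817078), 4.226714611053467)
top [349. 216.  30.  31.] 0.55 ((0.5364471077919006, -0.048841964453458786), (0.08900434523820877, 0.08317691087722778), 0.2340671718120575)
top [374. 155.  12.  12.] 0.21 ((0.7178010940551758, -0.11911648511886597), (0.03933257609605789, 0.03894940763711929), 0.09130930155515671)
side [397. 149.  18.  35.] 0.79 ((0.601448655128479, -0.39314550161361694), (0.05186834931373596, 0.15938681364059448), 27.332292556762695)
side [354. 227.  52.  43.] 0.69 ((0.5338419675827026, -0.049117326736450195), (0.09722470492124557, 0.11517901718616486), 1.6553746461868286)
side [432. 196.  33.  28.] 0.67 ((0.4160551130771637, -0.28155553340911865), (0.07914414256811142, 0.0746343731880188), 76.59837341308594)
now [ 0.5392 -0.1186  0.0065] yhead 2.03 dp [ 0.82 -0.21 -0.02] turn 0.01 t 5.1 F [ 0.5 -0.7 -0.4] w 0.576 q [ 0.58  0.37 -0.47  1.9   0.21  0.92  0.04]
```

View pics/w2.png

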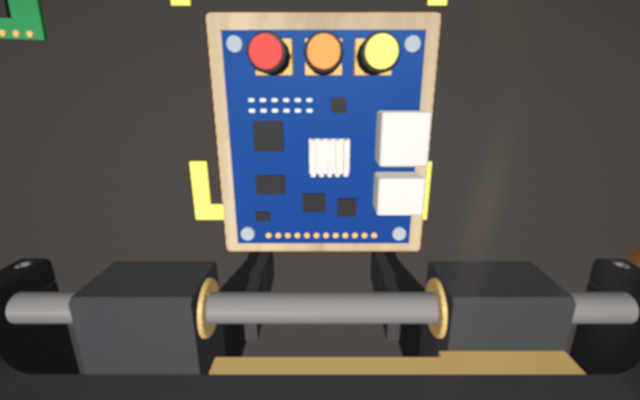

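The wrist picture shows the block square, spanning columns 208–440. It is still about 20 mm short in +y and about 6 mm too far to +x, since more of the left tape at (205,215) shows than of the right. I'll push on diagonally.

{"method": "move_arm", "body": {"dp": [[0.1,0,0],[0.2,-0.04,0],[0.35,-0.1,0],[0.5,-0.16,0],[0.6,-0.2,0]], "turn": [0,0,0,0,0], "jaw": [0.15,0.15,0.15,0.15,0.15]}}

```text
time: 5.6
position: [0.5324, -0.0999, 0.0067]
tool_rot: [-2.181, -2.262, 0.0]
ft_force: [0.2, -0.6, -0.0]
grip_width: 0.573
```

{"method": "move_arm", "body": {"dp": [[0,0,0],[0,0,0]], "turn": [0,0], "jaw": [0.15,0.15]}}

```text
time: 5.8
position: [0.5327, -0.1003, 0.0067]
tool_rot: [-2.181, -2.261, -0.0]
ft_force: [-0.0, -0.3, -0.5]
grip_width: 0.578
```

Run:
```python
from chk import *
ci=ctrl.camera_info('wrist');w=snap('wrist','w3.png');s=snap('side','s3.png')
hsv=cv2.cvtColor(w,cv2.COLOR_RGB2HSV); y=cv2.inRange(hsv,(25,140,120),(36,255,255))
for st,c,m in blobs(y,15): print('yel',st, 'bbox corners', at('wrist',(st[0]-.5,st[1]+st[3]-.5),0,ci)[:2],at('wrist',(st[0]+st[2]-.5,st[1]+st[3]-.5),0,ci)[:2])
blockrects('wrist',ci);print(spotrect('side',s));blockrects('side')
need([.532,-.0942,.007],2)
```

```text
wrist [323. 130. 236. 239.] 0.67 ((0.5295199155807495, -0.03760668262839317), (0.08960094302892685, 0.09920204430818558), 1.9963034391403198)
((0.5305286645889282, -0.03527102619409561), (0.11981811374425888, 0.13296091556549072), 2.2837774753570557)
side [348. 238.  41.  34.] 0.72 ((0.525892972946167, -0.031357623636722565), (0.09680734574794769, 0.11100763827562332), 2.0281147956848145)
side [433. 196.  30.  26.] 0.68 ((0.41540372371673584, -0.2784765362739563), (0.07806123048067093, 0.07271188497543335), 75.30453491210938)
side [397. 149.  21.  34.] 0.63 ((0.6020006537437439, -0.39239904284477234), (0.053817976266145706, 0.1596127599477768), 27.206857681274414)
now [ 0.5327 -0.1007  0.0066] yhead 2.05 dp [ 0.22 -0.02 -0.01] turn 0.01 t 6.0 F [0.2 0.3 0. ] w 0.574 q [ 0.56  0.35 -0.48  1.92  0.2   0.92  0.02]
```

Run:
```python
from chk import *
a=cv2.imread('pics/w3.png'); hsv=cv2.cvtColor(a,cv2.COLOR_BGR2HSV)
y=cv2.inRange(hsv,(22,90,110),(36,255,255)); ci=ctrl.camera_info('wrist')
for st,c,m in blobs(y,15): print(st,[at('wrist',(st[0]-.5+i*st[2],st[1]-.5+j*st[3]),0,ci)[:2] for i in(0,1) for j in (0,1)])
s=cv2.imread('pics/s3.png')
v=np.vstack([cv2.resize(a[:270,170:470],(600,540)) ]);v=np.hstack([v[:, :], cv2.resize(s[195:285,300:335+65],(200,180)).repeat(3,0)[:540]])
cv2.imwrite('pics/v3.png',v)
```

```text
[ 183    0   26   51 1078] [array([0.4678, 0.0179]), array([ 0.4661, -0.0024]), array([0.4789, 0.0183]), array([ 0.4777, -0.002 ])]
[ 437    0   25   51 1079] [array([0.5768, 0.0216]), array([0.5795, 0.0015]), array([0.5876, 0.022 ]), array([0.5907, 0.0018])]
[12 18  8  7 22] [array([0.3927, 0.0083]), array([0.3921, 0.0056]), array([0.3962, 0.0085]), array([0.3956, 0.0057])]
[26 18  8  8 22] [array([0.3988, 0.0086]), array([0.3981, 0.0054]), array([0.4023, 0.0087]), array([0.4017, 0.0055])]
[39 19  9  7 21] [array([0.4044, 0.0083]), array([0.4038, 0.0056]), array([0.4083, 0.0085]), array([0.4078, 0.0057])]
[ 363   31   36   38 1030] [array([0.5459, 0.0084]), array([ 0.547 , -0.0072]), array([0.5617, 0.009 ]), array([ 0.5633, -0.0066])]
[10 73  8  7 18] [array([ 0.3866, -0.0144]), array([ 0.3859, -0.0174]), array([ 0.3903, -0.0143]), array([ 0.3896, -0.0173])]
[24 74  7  7 18] [array([ 0.3929, -0.0146]), array([ 0.3922, -0.0177]), array([ 0.3961, -0.0145]), array([ 0.3954, -0.0175])]
[37 74  7  7 19] [array([ 0.3988, -0.0144]), array([ 0.3982, -0.0174]), array([ 0.402 , -0.0143]), array([ 0.4014, -0.0173])]
[50 75  7  7 20] [array([ 0.4046, -0.0146]), array([ 0.404 , -0.0177]), array([ 0.4078, -0.0145]), array([ 0.4072, -0.0176])]
[ 204  194   46   58 1084] [array([ 0.471 , -0.0689]), array([ 0.4688, -0.1011]), array([ 0.4941, -0.0681]), array([ 0.4933, -0.1002])]
[ 401  194   41   58 1063] [array([ 0.5702, -0.0655]), array([ 0.5735, -0.0975]), array([ 0.5909, -0.0648]), array([ 0.5953, -0.0967])]
```

View pics/v3.png

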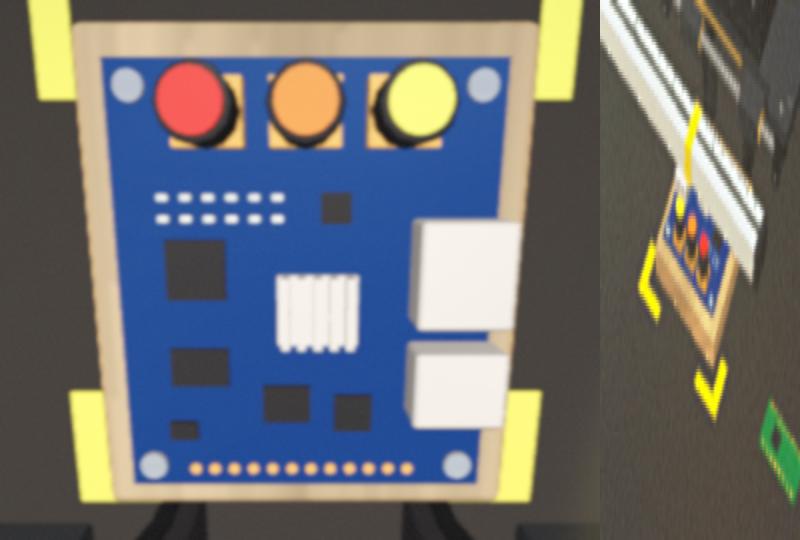

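Relative to the tape in the wrist picture, the block is centred in x and square, and about 3.7 mm short in +y. I'll push it that far, back off, rise and check.

{"method": "move_arm", "body": {"dp": [[0.06,0,0],[0.12,0,0],[0.12,0,0],[-0.3,0,0],[-0.8,0,0]], "turn": [0,0,0,0,0], "jaw": [0.15,0.15,0.15,0.15,0.15]}}

```text
time: 6.5
position: [0.5337, -0.1251, 0.0067]
tool_rot: [2.18, 2.262, 0.0]
ft_force: [1.1, -0.3, 1.7]
grip_width: 0.578
```

{"method": "move_arm", "body": {"dp": [[0,0,-1.3],[0,0,-2.6],[0,0,-4],[0,0,-4],[0,0,-4]], "turn": [0,0,0,0,0], "jaw": [0.15,0.15,0.15,0.15,0.15]}}

```text
time: 7.0
position: [0.5342, -0.1264, 0.1278]
tool_rot: [2.181, 2.257, 0.001]
ft_force: [0.2, -0.5, -1.5]
grip_width: 0.575
```

Run:
```python
from chk import *
ci=ctrl.camera_info('wrist');w=snap('wrist','w4.png');t=snap('top','t4.png')
hsv=cv2.cvtColor(w,cv2.COLOR_RGB2HSV); y=cv2.inRange(hsv,(22,90,110),(36,255,255)); P=[]
for st,c,m in blobs(y,60):
    q=at('wrist',c,0,ci)[:2]
    if 40<abs((q[0]-.53)*1000)<75 and 40<abs(q[1]+.035)*1000<75: P+=[at('wrist',p[::-1],0,ci)[:2] for p in np.argwhere(m)]; print(st)
print('tape',cv2.minAreaRect(np.array(P,np.float32)))
blockrects('wrist',ci); print(spotrect('top',t))
need([.532,-.0942,.007],2)
```

```text
[239   0  16  31 144]
[387   0  15  31 141]
[247 121  41  39 264]
[354 120  41  40 273]
tape ((0.5296984314918518, -0.03877456486225128), (0.12098520249128342, 0.11853005737066269), 1.8976991176605225)
wrist [321.  77. 130. 146.] 0.83 ((0.5294528007507324, -0.03572545573115349), (0.08938684314489365, 0.09922684729099274), 1.947809100151062)
wrist [610.  65.  58.  89.] 0.34 ((0.7380730509757996, -0.02439120039343834), (0.04147174581885338, 0.061077605932950974), 17.190271377563477)
((0.5299004316329956, -0.03472931683063507), (0.1214098185300827, 0.130845844745636), 1.9748011827468872)
now [ 0.5323 -0.1251  0.125 ] yhead 2.01 dp [1.03 0.04 3.94] turn 0.0 t 7.15 F [ 0.2  0.4 -0.5] w 0.573 q [ 0.63  0.21 -0.5   1.81  0.11  1.15  0.13]
```

View pics/w4.png

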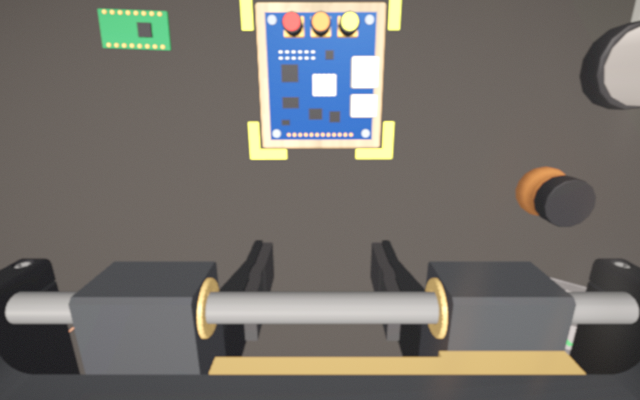

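The wrist picture shows the block at columns 255–386, rows 2–150, inside the tape and a little short in +y. The far tape corners are cut off at the top, so I'll rise for a full measurement.

{"method": "move_arm", "body": {"dp": [[-0.4,0,-1],[-0.8,0,-2],[-0.8,0,-2],[-0.8,0,-2],[-0.8,0,-2]], "turn": [0,0,0,0,0], "jaw": [0.15,0.15,0.15,0.15,0.15]}}

```text
time: 7.65
position: [0.5333, -0.148, 0.1847]
tool_rot: [-2.179, -2.259, 0.002]
ft_force: [-0.1, 0.3, 0.3]
grip_width: 0.575
```

```bash
cat >> chk.py <<'E'
def wristfit(w,ci):
    hsv=cv2.cvtColor(w,cv2.COLOR_RGB2HSV); y=cv2.inRange(hsv,(22,90,110),(36,255,255)); P=[]
    for st,c,m in blobs(y,40):
        q=at('wrist',c,0,ci)[:2]
        if 40<abs((q[0]-.53)*1000)<75 and 40<abs(q[1]+.035)*1000<75: P+=[at('wrist',p[::-1],0,ci)[:2] for p in np.argwhere(m)]; print(st)
    print('tape',cv2.minAreaRect(np.array(P,np.float32)))
    blockrects('wrist',ci); need([.532,-.0942,.007],2)
E
python3 - <<'E'
from chk import *
ci=ctrl.camera_info('wrist');w=snap('wrist','w5.png');wristfit(w,ci);snap('top','t5.png');blockrects('top')
print(ray('wrist',(320,200),ci))
E
```

```text
[380   0  13  16  72]
[261  93  35  35 238]
[353  93  35  35 229]
tape ((0.5299188494682312, -0.043198101222515106), (0.12120359390974045, 0.1102321520447731), 2.1181533336639404)
wrist [366. 343.  72.  34.] 0.86 ((0.5882037281990051, -0.32988110184669495), (0.0770670622587204, 0.04148198664188385), 2.1605546474456787)
wrist [324.  65. 135. 130.] 0.71 ((0.529656171798706, -0.04418167471885681), (0.11149661242961884, 0.10341435670852661), 1.5820398330688477)
wrist [225. 280.  14.  17.] 0.53 ((0.43334048986434937, -0.256793737411499), (0.017391471192240715, 0.013560994528234005), 86.9319076538086)
now [ 0.5335 -0.1479  0.185 ] yhead 2.1 dp [1.78 0.03 5.93] turn 0.02 t 7.75 F [-0.5 -0.  -0.3] w 0.577 q [ 0.67  0.17 -0.49  1.73  0.08  1.27  0.19]
top [459. 185.  56.  53.] 0.89 ((0.6315886974334717, -0.38498035073280334), (0.1231013610959053, 0.14004391431808472), 29.899843215942383)
top [334. 266.  10.  16.] 0.65 ((0.3919488191604614, -0.0060849981382489204), (0.04680042713880539, 0.026461029425263405), 0.07896673679351807)
top [346. 220.  34.  31.] 0.57 ((0.5276021957397461, -0.03833755478262901), (0.0928289070725441, 0.10057663917541504), 2.7969629764556885)
(array([ 0.53  , -0.065 ,  0.3472]), array([ 0.0022, -0.2969, -0.9549]))
```

{"method": "move_arm", "body": {"dp": [[0.8,0,0],[1.6,0,0],[1.6,0,0],[1.6,0,0]], "turn": [0,0,0,0], "jaw": [0.15,0.15,0.15,0.15]}}

```text
time: 8.25
position: [0.5326, -0.1003, 0.1864]
tool_rot: [2.179, 2.263, -0.001]
ft_force: [-0.6, -0.8, -0.4]
grip_width: 0.578
```

Run:
```python
from chk import *
ci=ctrl.camera_info('wrist');w=snap('wrist','w6.png');wristfit(w,ci)
hsv=cv2.cvtColor(w,cv2.COLOR_RGB2HSV)
wood=cv2.inRange(hsv,(5,25,100),(21,150,255))|cv2.inRange(hsv,(100,120,50),(125,255,255))
b=max(blobs(cv2.morphologyEx(wood,cv2.MORPH_CLOSE,np.ones((5,5))),300),key=lambda t:t[0][4]);print(b[0])
Q=np.array([at('wrist',p[::-1],.022,ci)[:2] for p in np.argwhere(b[2])],np.float32);print('wood',cv2.minAreaRect(Q))
```

```text
[256  35  37  38 736]
[353  35  36  38 735]
[262 143  34  32 558]
[350 143  34  32 560]
tape ((0.5294952988624573, -0.03345351666212082), (0.12152137607336044, 0.12966905534267426), 2.067375659942627)
wrist [322. 109. 105. 112.] 0.66 ((0.5291809439659119, -0.035153601318597794), (0.08976080268621445, 0.0985085740685463), 2.072690725326538)
wrist [397. 354.  10.   6.] 0.62 ((0.6225844621658325, -0.29831820726394653), (0.007965272292494774, 0.005526245571672916), 2.0923843383789062)
now [ 0.5325 -0.1017  0.1864] yhead 1.99 dp [ 0.26 -0.01  5.98] turn -0.0 t 8.35 F [-0.3  0.1 -0.1] w 0.575 q [ 0.62  0.15 -0.52  1.75  0.08  1.26  0.11]
[ 270   51  106  122 9275]
wood ((0.5296187400817871, -0.03774488717317581), (0.0929054319858551, 0.10690560191869736), 2.063737392425537)
```

Tape centre is (0.5295,-0.0335) and block is (0.5292,-0.0352). That is 2.07° for both in yaw, and about 2 mm left to go in +y. I'll make one gentle nudge.

{"method": "move_arm", "body": {"dp": [[-0.35,0,1.2],[-0.4,0,2.6],[-0.4,0,4.1],[-0.4,0,5.4],[-0.4,0,5.95]], "turn": [0,0,0,0,0], "jaw": [0.15,0.15,0.15,0.15,0.15]}}

```text
time: 8.85
position: [0.5298, -0.1135, 0.0039]
tool_rot: [-2.179, -2.255, 0.006]
ft_force: [-0.7, -0.1, 0.3]
grip_width: 0.576
```

{"method": "move_arm", "body": {"dp": [[0,0,0],[0.1,0,0]], "turn": [0,0], "jaw": [0.15,0.15]}}

```text
time: 9.05
position: [0.5333, -0.1108, 0.0084]
tool_rot: [2.183, 2.259, -0.0]
ft_force: [-0.4, -0.6, -0.2]
grip_width: 0.574
```

```bash
python3 -c "
from chk import *
need([.5318,-.0947,.007],2)"
```

```text
now [ 0.5333 -0.1108  0.0084] yhead 1.94 dp [ 0.54 -0.03  0.05] turn -0.01 t 9.05 F [-0.4 -0.6 -0.2] w 0.574 q [ 0.58  0.35 -0.49  1.92  0.2   0.92  0.03]
```

{"method": "move_arm", "body": {"dp": [[0.2,0,0],[0.4,0,0],[0.48,0,0],[0.54,0,0],[0.54,0,0]], "turn": [0,0,0,0,0], "jaw": [0.15,0.15,0.15,0.15,0.15]}}

```text
time: 9.55
position: [0.533, -0.0935, 0.0088]
tool_rot: [2.18, 2.26, 0.001]
ft_force: [0.1, -1.3, 0.4]
grip_width: 0.572
```

```bash
python3 -c "
from chk import *
need([.5318,-.0947,.007],2)"
```

```text
now [ 0.533  -0.0935  0.0088] yhead 2.06 dp [-0.04 -0.04  0.06] turn 0.01 t 9.55 F [ 0.1 -1.3  0.4] w 0.572 q [ 0.56  0.34 -0.5   1.93  0.2   0.92 -0.  ]
```

{"method": "move_arm", "body": {"dp": [[-0.3,0,0],[-0.6,0,-1.2],[-0.4,0,-2.8],[-0.2,0,-4.4],[-0.2,0,-6]], "turn": [0,0,0,0,0], "jaw": [0.15,0.15,0.15,0.15,0.15]}}

```text
time: 10.05
position: [0.532, -0.0988, 0.1897]
tool_rot: [-2.18, -2.261, -0.0]
ft_force: [0.3, -0.6, -0.1]
grip_width: 0.57
```

{"method": "move_arm", "body": {"dp": [[0,0,0],[0,0,0],[0,0,0]], "turn": [0,0,0], "jaw": [0.15,0.15,0.15]}}

```text
time: 10.35
position: [0.5316, -0.0998, 0.1866]
tool_rot: [-2.18, -2.259, 0.002]
ft_force: [0.3, -0.4, -0.8]
grip_width: 0.58
```

Run:
```python
from chk import *
ci=ctrl.camera_info('wrist');w=snap('wrist','w7.png');wristfit(w,ci)
```

```text
[258  36  36  38 730]
[354  36  36  37 539]
[351 143  34  33 599]
[263 144  34  32 591]
tape ((0.5295688509941101, -0.03362575173377991), (0.12148518115282059, 0.13003695011138916), 1.9753632545471191)
wrist [323. 108. 105. 109.] 0.9 ((0.5288736820220947, -0.031886059790849686), (0.09115388989448547, 0.09982791543006897), 1.9223411083221436)
wrist [244. 349.   9.  14.] 0.56 ((0.44980186223983765, -0.29706871509552), (0.020731106400489807, 0.004273027181625366), 73.16102600097656)
wrist [394. 355.  16.   7.] 0.45 ((0.6185668110847473, -0.29845836758613586), (0.014880667440593243, 0.0069036767818033695), 2.075909376144409)
now [ 0.5314 -0.0995  0.1862] yhead 2.03 dp [0.17 0.05 5.97] turn 0.01 t 10.45 F [-0.4  0.6 -0.1] w 0.573 q [ 0.62  0.15 -0.53  1.75  0.08  1.26  0.11]
```

Run:
```python
from chk import *
ci=ctrl.camera_info('wrist')
f=[cv2.imread(f'pics/w{i}.png') for i in (6,7)]
cv2.imwrite('pics/c7.png',np.hstack([cv2.resize(a[25:185,245:400],None,fx=2.5,fy=2.5,interpolation=cv2.INTER_CUBIC) for a in f]))
for a in f:
    g=cv2.cvtColor(a,cv2.COLOR_BGR2LAB).astype(float); 
    p=np.median(g[:,290:350],1); d=np.abs(np.diff(p,axis=0)).sum(1)
    print('edges rows',[(i+.5,round(d[i])) for i in range(30,190) if d[i]>8 and d[i]==max(d[max(0,i-3):i+4])])
    tp=np.median(g[:,268:272],1);d=np.abs(np.diff(tp,axis=0)).sum(1)
for r in (40,50,60,160,165,170,175): print(r,at('wrist',(320,r),.022,ci)[1],at('wrist',(320,r),0,ci)[1])
```

```text
edges rows [(51.5, 70), (61.5, 77), (80.5, 54), (94.5, 42), (107.5, 32), (113.5, 25), (126.5, 20), (153.5, 70), (158.5, 85), (166.5, 63)]
edges rows [(48.5, 68), (57.5, 70), (61.5, 64), (77.5, 40), (91.5, 34), (104.5, 32), (110.5, 25), (123.5, 19), (150.5, 69), (156.5, 76), (163.5, 64)]
40 0.025326342197837956 0.02814535735769727
50 0.017418531941355557 0.019704880135905184
60 0.00938492281796216 0.011130130285376322
160 -0.0785875809131783 -0.08276816643690837
165 -0.08338704769598299 -0.08789092340035509
170 -0.08822835029299217 -0.0930583342218732
175 -0.09311203810802976 -0.09827098531291045
```

View pics/c7.png

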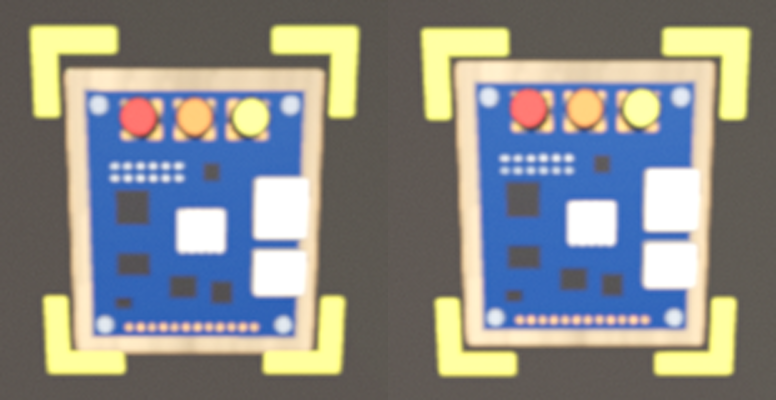

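Comparing edges in the crop, the block's -y side is at row 163.5 and the tape's at row 175. The block is about 1.9 mm past centre in +y, under 1 mm off in x, and square within 0.1°. Pushing it back would mean reaching under the boom, so I leave it and go over to the carriage.

{"method": "move_arm", "body": {"dp": [[0,0,-1.5],[0,0,-3],[1.2,0.8,-3.2],[2.5,1.7,-3.2],[3.8,2.6,-3.2]], "turn": [0,0,0,0,0], "jaw": [0.8,0.8,0.8,0.8,0.8]}}

```text
time: 10.95
position: [0.6071, 0.0178, 0.2834]
tool_rot: [-2.183, -2.258, 0.001]
ft_force: [0.5, 0.1, -0.3]
grip_width: 0.877
```

```bash
python3 -c "
from chk import *
need([.67,.134,.28],2)"
```

```text
now [0.6071 0.0178 0.2834] yhead 1.94 dp [3.8  2.23 0.11] turn -0.01 t 10.95 F [ 0.5  0.1 -0.3] w 0.877 q [ 0.43  0.26 -0.62  1.45  0.15  1.48 -0.15]
```

{"method": "move_arm", "body": {"dp": [[1.2,0.7,0],[2.4,1.4,0],[3.6,2.2,0],[3.8,2.2,0],[3.8,2.2,0]], "turn": [0,0,0,0,0], "jaw": [0.8,0.8,0.8,0.8,0.8]}}

```text
time: 11.45
position: [0.6675, 0.1358, 0.2817]
tool_rot: [-2.174, -2.263, 0.004]
ft_force: [0.5, -1.1, 0.9]
grip_width: 0.898
```

{"method": "move_arm", "body": {"dp": [[0,0,0],[0,0,0]], "turn": [0,0], "jaw": [0.8,0.8]}}

```text
time: 11.65
position: [0.6684, 0.1311, 0.284]
tool_rot: [2.184, 2.257, -0.002]
ft_force: [0.2, -0.2, 0.3]
grip_width: 0.897
```

Run:
```python
from chk import *
ci=ctrl.camera_info('wrist');w=snap('wrist','w8.png');need([.67,.134,.181],2)
for t in('grip','lever_pad'):
  for d in ctrl.masks_of('wrist',t):
    Q=np.array([at('wrist',p[::-1],.212,ci)[:2] for p in np.argwhere(d['region'])],np.float32)
    print(t,np.round(d['rect']),round(d['confidence'],2),cv2.minAreaRect(Q))
c,R,s=pose()
for dy in(-.039,.039): print('finger inner at z.2', proj('wrist',c+R@[0,dy,c[2]-.2],ci))
```

```text
now [0.6684 0.1312 0.2843] yhead 1.88 dp [0.1  0.05 3.44] turn -0.02 t 11.7 F [0.1 1.  0.4] w 0.902 q [ 0.21  0.44 -0.65  1.25  0.26  1.54 -0.36]
grip [343. 215.  16. 101.] 0.8 ((0.6819254159927368, 0.12777382135391235), (0.010276294313371181, 0.07606208324432373), 2.0200321674346924)
lever_pad [293. 210.  35.  65.] 0.58 ((0.6470109820365906, 0.13440145552158356), (0.013122707605361938, 0.04672621190547943), 30.581424713134766)
finger inner at z.2 [270.9195 207.125 ]
finger inner at z.2 [375.7687 206.958 ]
```

View pics/w8.png

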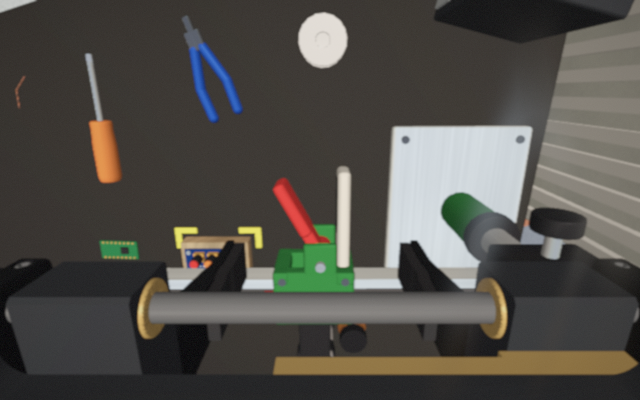

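The wrist picture shows the grip bar at (343,215) and the open red lever at (293,210). Both lie between the fingers (inner faces projected to columns 271 and 376). The block is in the tape at (215,250). I'll descend around both.

{"method": "move_arm", "body": {"dp": [[0.2,-0.16,0.3],[0.2,-0.16,1.3],[0.2,-0.16,2.4],[0.2,-0.16,3.2],[0.2,-0.16,3.44]], "turn": [0,0,0,0,0], "jaw": [0.8,0.8,0.8,0.8,0.8]}}

```text
time: 12.3
position: [0.661, 0.1388, 0.1772]
tool_rot: [-2.179, -2.259, 0.008]
ft_force: [-0.8, -1.0, -1.0]
grip_width: 0.899
```

{"method": "move_arm", "body": {"dp": [[0,0,0],[0,0,0]], "turn": [0,0], "jaw": [0.7,0.7]}}

```text
time: 12.5
position: [0.6639, 0.1398, 0.1824]
tool_rot: [2.181, 2.26, 0.003]
ft_force: [0.6, -0.0, 0.5]
grip_width: 0.859
```

Run:
```python
from chk import *
t=snap('top','t9.png');need([.663,.137,.181],2)
ci=ctrl.camera_info('wrist');w=snap('wrist','w9.png')
for t in('grip','lever_pad'):
  for d in ctrl.masks_of('wrist',t)[:1]:
    Q=np.array([at('wrist',p[::-1],.212,ci)[:2] for p in np.argwhere(d['region'])],np.float32)
    print(t,np.round(d['rect']),round(d['confidence'],2),cv2.minAreaRect(Q))
```

```text
now [0.6642 0.1399 0.1828] yhead 2.05 dp [-0.1  -0.04  0.06] turn 0.01 t 12.55 F [-0.3  0.2  0.4] w 0.852 q [ 0.22  0.47 -0.64  1.41  0.28  1.35 -0.4 ]
grip [367. 293.  26. 127.] 0.71 ((0.6811554431915283, 0.137924924492836), (0.011226466856896877, 0.0635940358042717), 3.3570451736450195)
lever_pad [283. 296.  60.  98.] 0.77 ((0.6475061774253845, 0.13696148991584778), (0.015189464204013348, 0.049021851271390915), 30.037246704101562)
```

{"method": "move_arm", "body": {"dp": [[0,-0.25,0],[0,-0.5,0],[0,-0.75,0],[0,-1.1,0],[0,-1.45,0]], "turn": [0,0,0,0,0], "jaw": [0.7,0.7,0.7,0.7,0.7]}}

```text
time: 13.2
position: [0.6193, 0.1379, 0.1813]
tool_rot: [2.181, 2.26, 0.001]
ft_force: [1.1, 0.3, 1.3]
grip_width: 0.854
```

{"method": "move_arm", "body": {"dp": [[0,-0.4,0],[0,-0.8,0],[0,-1.2,0],[0,-1.5,0],[0,-1.7,0]], "turn": [0,0,0,0,0], "jaw": [0.7,0.7,0.7,0.7,0.7]}}

```text
time: 13.7
position: [0.568, 0.1361, 0.1812]
tool_rot: [2.181, 2.261, 0.0]
ft_force: [1.1, 0.5, 1.5]
grip_width: 0.846
```

{"method": "move_arm", "body": {"dp": [[0,-0.2,0],[0,-0.4,0],[0,-0.55,0],[0,-0.7,0],[0,-0.7,0]], "turn": [0,0,0,0,0], "jaw": [0.7,0.7,0.7,0.7,0.7]}}

```text
time: 14.2
position: [0.5469, 0.1352, 0.1806]
tool_rot: [-2.181, -2.261, 0.002]
ft_force: [-0.7, -0.2, 0.1]
grip_width: 0.851
```

Run:
```python
from chk import *
t=snap('top','t10.png');s=snap('side','s10.png');need([.5137,.135,.181],2)
ci=ctrl.camera_info('wrist');w=snap('wrist','w10.png')
for t_ in('grip','lever_pad'):
  for d in ctrl.masks_of('wrist',t_)[:1]:
    Q=np.array([at('wrist',p[::-1],.212,ci)[:2] for p in np.argwhere(d['region'])],np.float32)
    print(t_,np.round(d['rect']),round(d['confidence'],2),cv2.minAreaRect(Q))
for n,im in(('top',t),('side',s),('wrist',w)):
    hsv=cv2.cvtColor(im,cv2.COLOR_RGB2HSV)
    red=cv2.inRange(hsv,(0,150,90),(7,255,255))|cv2.inRange(hsv,(173,150,90),(180,255,255))
    yel=cv2.inRange(hsv,(22,90,110),(36,255,255))
    c=ci if n=='wrist' else C[n]
    for k,m in(('red',red),('yel',yel)):
        for st,cc,_ in blobs(m,5):
            q=at(n,cc,.21,c)
            if -.0<q[1]<.12 and .4<q[0]<.7: print(n,k,st,cc,q[:2])
sc=s[160:280,240:400];wc=w[100:380,120:520]
cv2.imwrite('pics/c10.png',np.hstack([cv2.resize(sc,(560,420),interpolation=cv2.INTER_CUBIC)])[:,:,::-1])
```

```text
now [0.5473 0.1351 0.1805] yhead 2.05 dp [ 0.04 -1.12 -0.02] turn 0.01 t 14.3 F [0.7 0.4 0.3] w 0.856 q [ 0.32  0.23 -0.69  1.71  0.15  1.27 -0.37]
grip [392. 293.  33. 129.] 0.65 ((0.5757920742034912, 0.135032519698143), (0.012910369783639908, 0.062360119074583054), 2.1385464668273926)
lever_pad [311. 296.  61. 104.] 0.72 ((0.5424975752830505, 0.13312703371047974), (0.014116931706666946, 0.05006549134850502), 30.365320205688477)
top red [307 212   3   3   7] [308.2857 213.    ] [0.5331 0.0611]
top red [331 222   3   3   7] [332.     223.2857] [0.5072 0.0008]
top yel [321 207   5   3  11] [323. 208.] [0.546  0.0238]
top yel [330 210   4   4  14] [331.5    211.2857] [0.5377 0.0021]
top yel [321 227  13  12  98] [325.5306 233.7449] [0.4807 0.0171]
top yel [304 229  11   4  31] [309.1935 230.3548] [0.4891 0.0585]
side red [349 236   4   4  13] [350.5385 237.1538] [0.4495 0.1007]
side yel [302 171   5   3   6] [304.3333 172.    ] [0.6421 0.0105]
side yel [339 230   2   3   5] [339.6 231.2] [0.476  0.1017]
side yel [363 238   4   3   7] [364.4286 238.8571] [0.4246 0.0874]
side yel [346 242  17  12  40] [354.  248.3] [0.4285 0.1191]
wrist red [276 324   9   4  29] [280.1379 325.2759] [0.5282 0.1172]
wrist red [ 312  324   55   33 1274] [342.0746 339.6978] [0.5564 0.1104]
wrist yel [348 327   5   1   5] [350. 327.] [0.5596 0.1174]
wrist yel [359 329   6   6   6] [361.5 331.5] [0.565  0.1152]
wrist yel [252 343  12  23 215] [256.9349 354.2233] [0.5175 0.101 ]
wrist yel [286 356  48   3  51] [310.7451 357.0196] [0.5424 0.1003]
wrist yel [202 371  16   4  59] [209.3898 372.4746] [0.4948 0.0897]
```

View pics/c10.png

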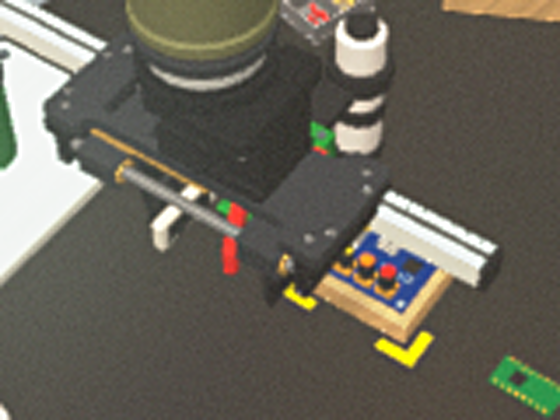

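The side crop shows the fingers round the grip bar (170,220) and lever (232,240), with the carriage nearing the band. The estimates of the remaining distance disagree: 30 mm by wrist, 34 mm by contact, about 40 mm by the top camera's red blob. I'll go 22 mm on and then compare red with yellow directly.

{"method": "move_arm", "body": {"dp": [[0,-0.2,0],[0,-0.4,0],[0,-0.6,0],[0,-0.73,0],[0,-0.73,0]], "turn": [0,0,0,0,0], "jaw": [0.7,0.7,0.7,0.7,0.7]}}

```text
time: 14.95
position: [0.5252, 0.1346, 0.1811]
tool_rot: [2.181, 2.261, -0.001]
ft_force: [0.7, 1.1, -0.3]
grip_width: 0.85
```

```bash
cat > look.py <<'E'
from chk import *
import sys
k=sys.argv[1]
T=np.mean([snap('top').astype(float) for _ in range(4)],0); S=np.mean([snap('side').astype(float) for _ in range(4)],0)
need([.5137,.135,.181],2)
cv2.imwrite(f'pics/T{k}.png',T[:,:,::-1]);cv2.imwrite(f'pics/S{k}.png',S[:,:,::-1])
# profile along boom axis line at z .212 in top
u=np.array([np.cos(.035),np.sin(.035)]);m=np.array([.4887,.0589])
for a in np.arange(-.012,.07,.003):
    v=[]
    for n,im,z,o in(('top',T,.21,0),('side',S,.21,.0)):
        p=m+u*a+o*np.array([-u[1],u[0]]); px=proj(n,[p[0],p[1],z]); v.append(cv2.getRectSubPix(im.astype(np.float32),(1,1),tuple(map(float,px)))[0,0].round())
    print(round(a*1000),*[x.astype(int) for x in v])
cx,cy=proj('side',[.5,.06,.21]).astype(int);tx,ty=proj('top',[.5,.06,.21]).astype(int)
cv2.imwrite(f'pics/V{k}.png',np.hstack([cv2.resize(S[cy-20:cy+20,cx-20:cx+20],(400,400),interpolation=cv2.INTER_CUBIC),cv2.resize(T[ty-20:ty+20,tx-20:tx+20],(400,400),interpolation=cv2.INTER_CUBIC)])[:,:,::-1])
E
python3 look.py 11
```

```text
now [0.5261 0.1346 0.1809] yhead 2.06 dp [ 0.03 -0.41 -0.  ] turn 0.01 t 15.35 F [-0.1 -0.6 -0.3] w 0.852 q [ 0.34  0.18 -0.7   1.75  0.12  1.26 -0.36]
-12 [155 164 174] [79 77 76]
-9 [157 166 176] [83 82 80]
-6 [184 193 161] [81 80 79]
-3 [227 230 116] [82 81 79]
0 [239 242  87] [84 83 80]
3 [228 232 106] [84 82 79]
6 [189 196 146] [81 81 79]
9 [170 161 165] [83 81 80]
12 [204 153 163] [84 82 81]
15 [229 136 143] [83 82 80]
18 [239 108 110] [83 81 80]
21 [242  89  78] [81 80 78]
24 [238  90  65] [83 82 80]
27 [200 120  69] [76 75 73]
30 [126 153  77] [56 53 48]
33 [ 75 164  79] [54 52 46]
36 [ 66 165  79] [55 54 48]
39 [ 66 165  80] [55 53 48]
42 [ 66 165  79] [51 51 45]
45 [ 66 165  79] [56 54 48]
48 [ 66 165  79] [54 52 47]
51 [ 66 165  79] [57 56 51]
54 [ 66 165  79] [55 54 48]
57 [ 66 165  78] [55 53 49]
60 [ 66 165  79] [58 57 52]
63 [ 66 164  79] [64 61 58]
66 [ 65 164  79] [62 62 57]
69 [ 65 164  79] [63 62 57][ WARN:0@8.819] global loadsave.cpp:1063 imwrite_ Unsupported depth image for selected encoder is fallbacked to CV_8U.
```

View pics/V11.png

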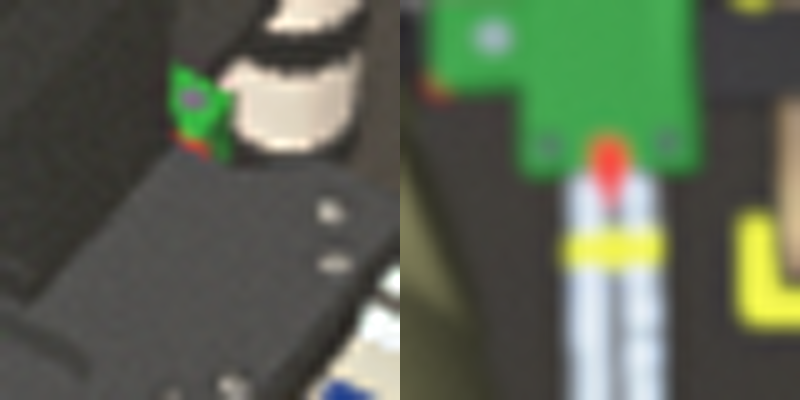

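The averaged top crop (right half) shows the red pointer tip at (610,210) and the band at (613,248). The green front edge lies 70 zoomed px behind the band centre, so about 10 mm are left. Closing the jaws part way brings the bar there with the lever still open.

{"method": "move_arm", "body": {"dp": [[0,0,0],[0,0,0],[0,0,0],[0,0,0],[0,0,0]], "turn": [0,0,0,0,0], "jaw": [0.6,0.5,0.4,0.32,0.28], "grip_force": 30}}

```text
time: 15.85
position: [0.5262, 0.1345, 0.181]
tool_rot: [2.181, 2.261, 0.0]
ft_force: [0.9, 0.7, -0.6]
grip_width: 0.661
```

```bash
cat > meas.py <<'E'
from chk import *
T=np.mean([snap('top').astype(float) for _ in range(5)],0).astype(np.float32)
cv2.imwrite('pics/Tm.png',T[:,:,::-1])
u=np.array([np.cos(.035),np.sin(.035)]);n=np.array([-u[1],u[0]]);m=np.array([.4887,.0589])
def prof(o,z,A):
    return np.array([cv2.getRectSubPix(T,(1,1),tuple(map(float,proj('top',[*(m+u*a+o*n),z]))))[0,0] for a in A])
A=np.arange(-.03,.07,.0005)
for o in(-.006,.006):
    p=prof(o,.21,A); y=np.clip(np.minimum(p[:,0],p[:,1])-p[:,2]-20,0,None)*(abs(A)<.014); band=(A*y).sum()/y.sum() if y.sum() else np.nan
    q=prof(o*2.6,.222,A); g=q[:,1]-q[:,0]; fr=A[np.argmax(g>45)]
    print('o',o,'band mm',round(band*1e3,2),'front mm',round(fr*1e3,2),'tip-mark mm',round((fr-.008)*1e3-band*1e3,2),round((fr-.008)*1e3,2))
r=prof(0,.212,A); rr=r[:,0]-r[:,1]; k=A[rr>40]; print('red range',(k.min()*1e3,k.max()*1e3) if len(k) else None)
need([.5376,.135,.181],2)
E
python3 - <<'E'
import re
s=open('meas.py').read().replace("T=np.mean([snap('top').astype(float) for _ in range(5)],0).astype(np.float32)","T=cv2.imread('pics/T11.png')[:,:,::-1].astype(np.float32)").replace("cv2.imwrite('pics/Tm","#")
exec(s)
E
python3 meas.py
```

```text
o -0.006 band mm 0.21 front mm 19.0 tip-mark mm 10.79 11.0
o 0.006 band mm 0.35 front mm 18.5 tip-mark mm 10.15 10.5
red range (np.float64(11.500000000000037), np.float64(27.500000000000053))
now [0.5262 0.1345 0.181 ] yhead 2.05 dp [ 0.    0.38 -0.  ] turn 0.01 t 15.85 F [ 0.9  0.7 -0.6] w 0.661 q [ 0.34  0.17 -0.7   1.75  0.12  1.25 -0.36]
o -0.006 band mm 0.22 front mm 11.5 tip-mark mm 3.28 3.5
o 0.006 band mm 0.58 front mm 11.5 tip-mark mm 2.92 3.5
red range (np.float64(5.500000000000033), np.float64(20.500000000000046))
now [0.5261 0.1346 0.181 ] yhead 2.06 dp [ 0.    0.38 -0.  ] turn 0.01 t 16.1 F [ 1.8  0.7 -1.6] w 0.644 q [ 0.34  0.17 -0.7   1.75  0.12  1.25 -0.36][ WARN:0@4.955] global loadsave.cpp:1063 imwrite_ Unsupported depth image for selected encoder is fallbacked to CV_8U.
```

{"method": "move_arm", "body": {"dp": [[0,-0.1,0],[0,-0.1,0],[0,-0.03,0],[0,0.05,0],[0,0.12,0]], "turn": [0,0,0,0,0], "jaw": [0.28,0.28,0.18,0.08,-0.02], "grip_force": 30}}

```text
time: 16.6
position: [0.5294, 0.1349, 0.1808]
tool_rot: [-2.18, -2.261, 0.001]
ft_force: [-2.2, 1.1, 1.0]
grip_width: 0.523
```

```bash
python3 meas.py
```

```text
o -0.006 band mm 0.6 front mm 9.0 tip-mark mm 0.4 1.0
o 0.006 band mm 1.52 front mm 9.0 tip-mark mm -0.52 1.0
red range (np.float64(4.000000000000031), np.float64(18.500000000000043))
now [0.5301 0.1349 0.1808] yhead 2.06 dp [-0.01  0.25 -0.01] turn 0.01 t 16.85 F [ 1.7  0.8 -2.3] w 0.497 q [ 0.34  0.18 -0.7   1.75  0.12  1.26 -0.36][ WARN:0@10.286] global loadsave.cpp:1063 imwrite_ Unsupported depth image for selected encoder is fallbacked to CV_8U.
```

{"method": "move_arm", "body": {"dp": [[0,0.05,0],[0,0.12,0],[0,0.19,0],[0,0.25,0],[0,0.25,0]], "turn": [0,0,0,0,0], "jaw": [-0.12,-0.22,-0.32,-0.42,-0.6], "grip_force": 35}}

```text
time: 17.35
position: [0.5391, 0.1354, 0.1808]
tool_rot: [2.181, 2.259, 0.006]
ft_force: [4.0, 4.3, -5.9]
grip_width: 0.284
```

{"method": "move_arm", "body": {"dp": [[0,0,0],[0,0,0],[0,0,0],[0,0,0]], "turn": [0,0,0,0], "jaw": [-0.8,-0.8,-0.8,-0.8]}}

```text
time: 17.75
position: [0.539, 0.1354, 0.1808]
tool_rot: [2.181, 2.259, 0.006]
ft_force: [6.7, 4.6, -6.8]
grip_width: 0.282
```

```bash
python3 meas.py 2>/dev/null
python3 - <<'E'
from chk import *
ci=ctrl.camera_info('wrist');w=snap('wrist','w12.png')
for t_ in('grip','lever_pad'):
  for d in ctrl.masks_of('wrist',t_)[:1]:
    Q=np.array([at('wrist',p[::-1],.212,ci)[:2] for p in np.argwhere(d['region'])],np.float32)
    print(t_,np.round(d['rect']),round(d['confidence'],2),cv2.minAreaRect(Q))
T=cv2.imread('pics/Tm.png');tx,ty=proj('top',[.5,.06,.21]).astype(int)
cv2.imwrite('pics/V12.png',np.hstack([cv2.resize(T[ty-20:ty+30,tx-20:tx+70],(540,300),interpolation=cv2.INTER_CUBIC),cv2.resize(w[200:400,240:410,::-1],(255,300))]))
E
```

```text
o -0.006 band mm 0.82 front mm 8.5 tip-mark mm -0.32 0.5
o 0.006 band mm 1.73 front mm 8.5 tip-mark mm -1.23 0.5
red range (np.float64(3.00000000000003), np.float64(17.000000000000043))
now [0.539  0.1354 0.1808] yhead 2.0 dp [-0.01 -0.05 -0.01] turn 0.0 t 18.0 F [ 5.7  4.4 -6. ] w 0.285 q [ 0.33  0.2  -0.7   1.73  0.14  1.26 -0.36]
grip [338. 293.  21. 126.] 0.65 ((0.5453814268112183, 0.13358303904533386), (0.00938570499420166, 0.06215032935142517), 2.2237401008605957)
lever_pad [303. 290.  24. 108.] 0.64 ((0.5299875140190125, 0.13688427209854126), (0.00883801095187664, 0.05111239477992058), 0.5139882564544678)
```

View pics/V12.png

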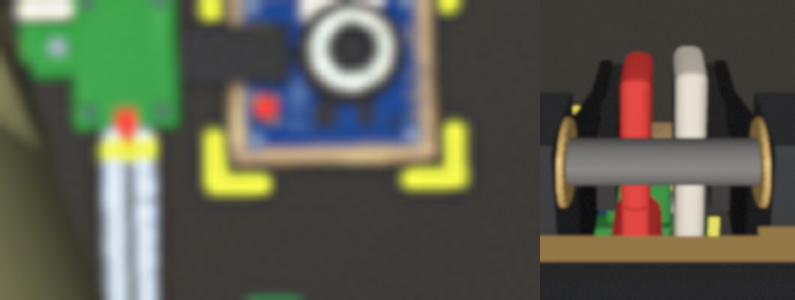

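The final crop shows the red pointer on the yellow band at (126,145), the lever parallel to the grip bar between the pads, and the block inside the four corners. I'm handing in.

```bash
python3 -c "
from h import *
print(ctrl.close_job())
s=ctrl.get_state();print(s['time'],s['grip_width'],s['ft_force'])"
```

```text
the job is handed in; nothing more can be done
None
the job is handed in; nothing more can be done
```

The job is done and handed in at about 18 s of the 64 s allowed. No verdict came back.

- **Block:** I pushed the middle-sized block into the tape corners with both fingers on its -y side. The last wrist-camera check puts it about 1.9 mm past centre in +y, under 1 mm off in x, and square within about 0.1°. The last nudge of about 2 mm overshot; the block was within about 1 to 2 mm before it. I left it because pushing it back would have meant reaching under the boom.
- **Carriage:** I slid it along the boom by its grip bar with the lever open. The averaged top view puts the pointer tip about 0.2 mm from the band centre; comparing it directly with the partly covered band gave up to 1.2 mm. Both are inside the 8 mm band.
- **Lever:** It is squeezed closed against the grip bar with a 35 N grip, which was still held at hand-in. In the picture it is nearly parallel to the bar. The opening reads 24.7 mm against the nominal 26 mm, so the two differ slightly, but it no longer changed.
- **Other checks:** The wrist force at the end was about 6 N per axis. I saw no contact with anything else on the bench, but I did not re-measure those items at the end.
- **Disagreement on the way:** Estimates of the remaining carriage travel differed by up to 10 mm between the cameras and finger contact. I settled it by comparing the pointer with the band directly in the top view.

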